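Offer the hot-stage cover up for screwing

TASK

First stand the steel pot of thumb screws on the table in the middle of the gap between the microscope stage and the open steel beaker, in line with the two, and let go of it. Then pick up the stage's cover plate by its square collar and finish holding it, level and still, about 15 mm above the top of the stage with its four holes centred over the four threaded holes, so that a colleague can put the screws in: the cover must not touch the stage, and your program ends while the gripper still holds it there. Leave everything else where it stands.

Things in the scene. Friction and masses are not known exactly. Their poses are not given: they have to be found in the camera images.
- stage: Microscope hot stage, a bare aluminium block bolted to the table: 104 mm (own x) by 144 mm (own y) by 35 mm high, a round chamber 46 mm across in the middle of its top, two brass hose nipples on its +x side, four small (5 mm) threaded holes near its top corners. Origin at the centre of its underside; z up.
- stage_top (a point): Centre of the stage's top face, 35 mm above the table; axes as the stage's.
- stage_hole_a (a point): Mouth of one threaded hole, at +34.5 mm in x and 54.5 mm in y of the stage's frame, in the top face. The four holes form a rectangle 69 mm (x) by 109 mm (y) about the stage's centre.
- stage_hole_b (a point): Mouth of the diagonally opposite threaded hole (both offsets negative).
- cover_collar (a point): Centre of the square window collar in the middle of the loose aluminium cover plate: the part to grip. Collar 40 x 40 mm outside, sides along the plate's x and y, walls 5 mm, rising from 5 to 33 mm above the plate's underside; this point is 19 mm above the underside. Axes as the plate's.
- cover_under (a point): Centre of the cover plate's underside; z is the plate's up. The plate lies flat on the table: 96 mm (own x) by 136 mm (own y) by 5 mm thick, about 0.22 kg, with four 15 mm through holes on the same 69 by 109 mm rectangle as the stage's. Turned by half a turn it fits as well.
- cover_hole_a (a point): Centre of one hole of the cover plate at its underside, at +34.5 mm in x and 54.5 mm in y of the plate's frame.
- cover_hole_b (a point): Centre of the diagonally opposite hole of the cover plate, at its underside (both offsets negative).
- pot_mid (a point): The screw pot: round open steel pot holding thumb screws (fixed in it), 44 mm outside diameter, 50 mm high, about 0.16 kg, loose on the table. This point is its centre, 25 mm above its underside; z is its up.
- beaker: Open round steel beaker, 64 mm across and 75 mm high; origin at the centre of its underside. It stands about 230 mm from the stage's centre, off one of the stage's two short ends (left or right, it varies).
- jar: Closed white plastic jar, 60 mm across and 75 mm high, about 230 mm off the stage's other end; not needed. Origin at the centre of its underside.
- eyepiece: Black microscope eyepiece standing on the table, 42 mm across, 52 mm high; not needed. Origin under its centre.
- driver: Screwdriver lying on the table, about 200 mm long, lying along its own x; not needed.
- objective: Steel microscope objective standing on the table, 34 mm across, 50 mm high; not needed. Origin under its centre.
Mind the look-alikes: they are no part of the job. What is shaped like the part that bears pot_mid but red is not meant.

How it is judged:
By the outcome, as a careful person would: the job done as asked, in the order asked, and still so for the second after the job is handed in, while the arm keeps its last pose, push and grip.
It also fails if it takes over 54 s, if anything falls off the work surface, if the arm or the gripper's body presses on something with over 40 N, if the wrist force passes 120 N, or if a joint passes its speed limit or range.

ROBOT

A 7-joint arm with a two-finger parallel gripper is mounted at the origin on the work surface. World frame = base frame: x ahead of the robot, y to its left, z up, the work surface at z = 0. Lengths are in m, angles in rad, forces in N, time in s.
With the tool pointing down it reaches from about 0.35 to 0.9 m from the base axis. Payload 7.2 kg.
Tool frame: the origin (TCP) lies on the centre line of the jaws, within the pads' length; the fingertips stand 8 mm ahead of it and the grasp point (between the pads) lies 11 mm behind it; z points along the fingers, y is the line along which they close (so a half turn about z gives the same grasp; the last joint's range is limited). The gripper opens to 88 mm and grips with 3 to 60 N. Pads are 20 mm wide; open, the fingers measure 115 mm over their backs; the gripper's body (75 mm by 178 mm) begins 61 mm behind the grasp point.
Start: joints at [-1.246, 0.411, -0.013, 1.596, 0.006, 1.134, -0.082], TCP at [0.239, 0.577, 0.231] pointing down, gripper open.
Joint ranges: [-2.95, 2.95], [-0.29, 1.99], [-1.47, 1.44], [0.14, 2.54], [-1.03, 4.17], [0.13, 1.85], [-2.86, 2.86]. Speed limits (rad/s): [2.39, 2.39, 3.01, 3.01, 3.14, 3.14, 3.14].

INTERFACE

Orientations are given as a 3x3 rotation matrix whose columns are the frame's x, y, z axes.
In Python, from rig import * gives the robot as it stands.
- The arm moves only by the tool jog_arm, never from a script. Its argument "motion" is a list of rows, each a list of 4 numbers: the shift along the world's x, y, z in m, then the turn about the world's z in degrees. A call has 1 to 12 rows; each row shifts and turns the commanded pose from where the row before left it; what a row does not reach is not made up. A row lasts 1/10 s, in which the tool goes at most 50 mm and 8.59 degrees, less where a joint would pass 70% of its speed; a pose out of reach is approached as far as the arm can. A call with a gripper value outside its range is refused whole. "grip" is the opening, from -1 (shut) to 1 (fully open), set as the call begins (left out, the last holds). The fingers move at their own pace and stop on an object; "newtons" is the grip in N (left out, the last holds). Time passes only in rows, so rows that do not move let the fingers close. It gives the time, the measured TCP pose, the force, the opening and the grip force at its end, in the units of the state.
- sense(): the state, without advancing time (a new reading comes with each control period).
- snapshot(name): name is "scene" or "side" or "wrist"; returns the picture (480x640x3 uint8, blue, green, red); there is no depth.
- calibration(name): a dict with "intrinsics" (3x3 intrinsics, pixels), "R" (3x3) and "t" (3): a world point X has camera coordinates R X + t. Camera axes: x right, y down, z forward; pixel columns grow to the right and rows downward; lengths in m; the calibration is good to about 2 mm. The wrist camera is an equidistant fisheye: a pixel r from the principal point sees the ray r / f radians off the axis. A picture is of the moment at which its call begins: read the wrist's pose just before it. calibration takes no time and is no camera call; for the wrist camera it gives the pose at the moment of the call.
- hand_in(): hands the job in; it is judged then, once.
Trained networks look in the newest picture that a camera, given by its name, has taken for a name from the list of things; names that differ only in an ending like _2 or _b are one class to them, and where a whole thing is asked for, a point or a joint stands for the part that bears it (a point fixed in the world has none). Each returns a list of dicts, best first, with "conf" (0 to 1); they miss things now and then, are a little off and sometimes report something else, mostly with a low value. They report only what shows in the picture. A call takes as long as a camera call. They do not tell look-alikes from the thing itself.
- look_for(camera, label): "at" ([row, column] as shares, 0 to 1, of the picture: columns of its width, rows of its height, amid what is visible of it).
- silhouettes(camera, label): "mask" (480x640 bool, what is visible of it) and "at" ([row, column] as shares, 0 to 1, of the picture: columns of its width, rows of its height, amid what is visible of it).
The state is a dict: "t": time; "joint_positions": joint angles; "joint_velocities": joint speeds; "effort": joint torques, N m; "tcp_pos": TCP position; "ee_rot": TCP orientation; "contact_force": force on the tool from outside, world axes, zero at the start; "torque": the same for the moment, N m; "width": finger opening in m; "finger_force": force on a finger pad.
Only numpy, scipy, OpenCV 4.12 (cv2) and the standard library are available. Lean on these libraries where they do the work, as an engineer would, in place of code of your own. Each camera call takes 0.05 s, during which the arm holds its last target. There are 200 camera calls.

## Working session

There is one attempt and no reset: what is moved stays moved. The work goes in short steps, Python scripts to look and compute and a tool call to move; the robot and the scene stay as the last step left them, time stands still between calls to the robot, and variables do not carry over. Pictures are saved under pics/ and viewed, at most 10 in all, crops included, and the job is handed in when it is done.

Besides the shell and the picture viewer there is one more tool, called after ">>>" as name(argument=value, ...), one argument or row to a line, values as JSON. jog_arm: Moves the arm, as the interface text tells. Its arguments: {"type":"object","properties":{"motion":{"type":"array"},"grip":{"type":"number"},"newtons":{"type":"number"}},"required":["motion"]}

```bash
ls; mkdir -p pics
python3 - <<'E'
from rig import *
import cv2,numpy as np
ims=[]
for c in ["scene","side"]:
    im=snapshot(c); cv2.imwrite(f"pics/{c}0.png",im)
    k=calibration(c); print(c,k)
    for l in ["stage","cover_under","pot_mid","beaker","jar","eyepiece","objective","driver"]:
        print(l,[(round(d["conf"],2),round(d["at"][0]*480),round(d["at"][1]*640)) for d in look_for(c,l)][:3])
print(sense())
E
```

```text
pics
scene {'intrinsics': array([[474.41159965,   0.        , 319.3871698 ],
       [  0.        , 474.41159965, 239.93415089],
       [  0.        ,   0.        ,   1.        ]]), 'R': array([[-0.7691228 ,  0.63871085, -0.02232858],
       [ 0.35642789,  0.39967987, -0.84452067],
       [-0.53048023, -0.65749863, -0.53505726]]), 't': array([ 0.40128058, -0.13486216,  1.53046571])}
stage [(0.74, 270, 294)]
cover_under [(0.84, 283, 422)]
pot_mid [(0.61, 198, 288), (0.52, 203, 315), (0.51, 191, 260)]
beaker [(0.66, 314, 347)]
jar [(0.75, 223, 256)]
eyepiece [(0.53, 232, 348), (0.38, 312, 347)]
objective [(0.85, 356, 440)]
driver [(0.7, 205, 210)]
side {'intrinsics': array([[579.39730668,   0.        , 317.05776417],
       [  0.        , 579.39730668, 247.36605239],
       [  0.        ,   0.        ,   1.        ]]), 'R': array([[ 0.77345938, -0.63367063,  0.01490344],
       [-0.41135257, -0.51970864, -0.74879369],
       [ 0.48223402,  0.57303094, -0.66263557]]), 't': array([-0.36043294,  0.24182897,  1.43792202])}
stage [(0.91, 238, 356)]
cover_under [(0.62, 233, 250), (0.47, 191, 
[... 377 characters left out ...]
rray([ 3.16818536e-05,  3.50258416e-04,  8.70936250e-04, -3.78989601e-04,
        1.11436263e-03,  7.35218341e-06, -1.54585141e-03]), 'effort': array([ 7.43728178e-04, -5.87708437e+01,  6.41742423e-01, -2.91373873e+01,
       -5.37487306e-02,  1.05673115e-02,  4.93552591e-05]), 'tcp_pos': array([0.23923519, 0.57742771, 0.23069528]), 'ee_rot': array([[-9.23855897e-01,  3.82740486e-01,  3.48430010e-05],
       [ 3.82740487e-01,  9.23855887e-01,  1.37281081e-04],
       [ 2.03531159e-05,  1.40163763e-04, -9.99999990e-01]]), 'contact_force': array([-0.12595341,  0.84833698, -0.21332205]), 'torque': array([ 0.04258137, -0.01020075,  0.00935321]), 'finger_force': 0.0, 'width': 0.08763285986450739}
```

View pics/scene0.png

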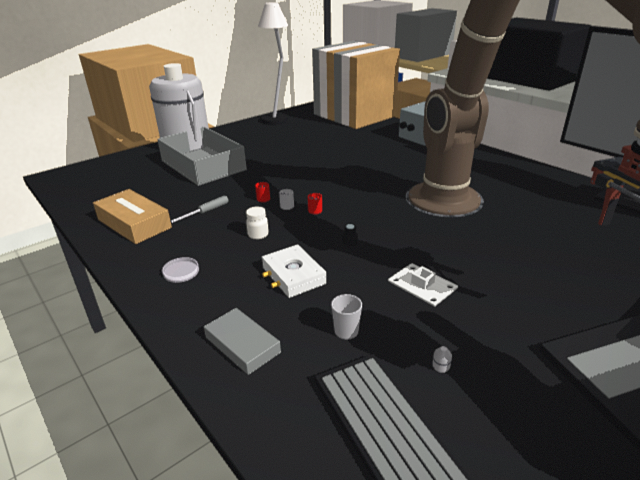

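View pics/side0.png

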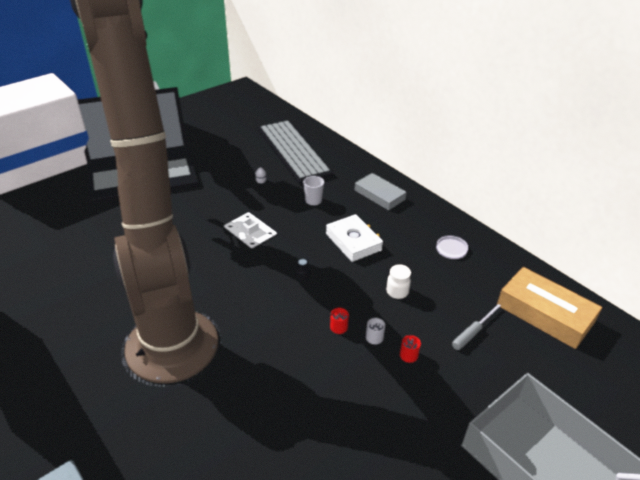

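The scene view shows the steel pot at (288,198) between two red ones. The stage is at (294,270), the beaker at (347,315), the jar at (256,223) and the cover at (423,283). The side view agrees: pot (375,331), stage (355,237), beaker (313,190) and cover (250,230).

```bash
cat > h.py <<'E'
from rig import *
import cv2,numpy as np
from scipy.optimize import minimize
def proj(c,X,cal=None):
    k=cal or calibration(c); K=k["intrinsics"]; P=np.asarray(X)@k["R"].T+k["t"]
    if c=="wrist":
        rr=np.hypot(P[:,0],P[:,1]); th=np.arctan2(rr,P[:,2])
        return np.c_[K[0,2]+K[0,0]*th*P[:,0]/rr, K[1,2]+K[1,1]*th*P[:,1]/rr]
    q=P@K.T; return q[:,:2]/q[:,2:]
def ray(c,uv,cal=None):
    k=cal or calibration(c); K=k["intrinsics"]
    a=np.array([(uv[0]-K[0,2])/K[0,0],(uv[1]-K[1,2])/K[1,1]])
    if c=="wrist":
        th=np.hypot(*a); d=np.r_[a/th*np.sin(th),np.cos(th)]
    else: d=np.r_[a,1]
    return -k["R"].T@k["t"], k["R"].T@d
def onz(c,uv,z,cal=None):
    o,d=ray(c,uv,cal); return o+d*(z-o[2])/d[2]
def box(a,b,z0,z1): return np.array([[x,y,z] for x in(-a/2,a/2) for y in(-b/2,b/2) for z in(z0,z1)])
def cyl(d,h): return np.array([[d/2*np.cos(t),d/2*np.sin(t),z] for t in np.linspace(0,6.28,40) for z in(0,h)])
M=dict(stage=[box(.104,.144,0,.035)],cover_under=[box(.096,.136,0,.005),box(.04,.04,0,.033)],pot_mid=[cyl(.044,.05)],beaker=[cyl(.064,.075)])
def place(p,X):
    c,s=np.cos(p[2]),np.sin(p[2]); return X@np.array([[c,s,0],[-s,c,0],[0,0,1]])+[p[0],p[1],0]
def fit(label,masks,cals,p0):
    S=4
    def cost(p):
        p=np.array(p)
        tot=0
        for c,m in masks.items():
            r=np.zeros((480*2,640*2),np.uint8)
            for X in M[label]:
                uv=proj(c,place(p,X),cals[c])
                cv2.fillConvexPoly(r,np.round(cv2.convexHull(uv.astype(np.float32))*2*16+8).astype(int),1,shift=4)
            mm=cv2.resize(m.astype(np.uint8),(1280,960),interpolation=cv2.INTER_NEAREST)
            tot+=1-(r&mm).sum()/max(1,(r|mm).sum())
        return tot
    best=None
    for yaw in ([p0[2]+i*np.pi/6 for i in range(6)] if len(M[label])>1 or label=="stage" else [0]):
        s=np.array([[p0[0],p0[1],yaw]]*4)+np.array([[0,0,0],[.015,0,0],[0,.015,0],[0,0,.2]])
        o=minimize(cost,s[0],method="Nelder-Mead",options=dict(initial_simplex=s,maxiter=120))
        if best is None or o.fun<best.fun: best=o
    return best
E
python3 - <<'E'
from h import *
cams=["scene","side"]; cals={c:calibration(c) for c in cams}
for c in cams: snapshot(c)
exp=dict(stage=[(294,270),(355,237)],cover_under=[(423,283),(250,230)],pot_mid=[(288,199),(375,331)],beaker=[(347,315),(313,190)])
for l in exp:
    ms={}
    for c,e in zip(cams,exp[l]):
        ds=silhouettes(c,l)
        if not ds: print(l,c,"none");continue
        d=min(ds,key=lambda d:np.hypot(d["at"][1]*640-e[0],d["at"][0]*480-e[1]))
        ms[c]=d["mask"]; print(l,c,d["conf"],d["at"][1]*640,d["at"][0]*480,d["mask"].sum())
    z=.02
    p0=np.mean([onz(c,e,z,cals[c])[:2] for c,e in zip(cams,exp[l])],axis=0)
    o=fit(l,ms,cals,[*p0,0]); print(l,o.x[:2].round(4),np.degrees(o.x[2]).round(1),o.fun.round(3))
    for c in ms: 
        o=fit(l,{c:ms[c]},cals,[*p0,0]); print("   ",c,o.x[:2].round(4),np.degrees(o.x[2]).round(1),o.fun.round(3))
for n,a,b in [("redA",(262,192),(410,349)),("redB",(315,203),(339,321)),("jar",(257,223),(399,282)),("eyep",(350,233),(303,268)),("obj",(442,359),(261,175))]:
    print(n,onz("scene",a,.025)[:2].round(3),onz("side",b,.025)[:2].round(3))
print(sense()["t"])
E
```

```text
stage scene 0.77 295.424 271.392 2103
stage side 0.85 356.41599999999994 238.176 1588
stage [0.6152 0.0092] 171.5 0.094
    scene [0.6145 0.0085] -9.5 0.046
    side [0.6149 0.0095] 172.1 0.045
cover_under scene 0.62 422.91200000000003 284.496 1503
cover_under side 0.65 248.89600000000002 229.2 962
cover_under [0.4027 0.2461] 3.9 0.125
    scene [0.3993 0.2446] 4.3 0.042
    side [0.4038 0.248 ] 4.1 0.044
pot_mid scene 0.61 286.72 200.01600000000002 245
pot_mid side 0.75 375.616 333.216 399
pot_mid [ 0.4103 -0.2981] 4.9 0.223
    scene [ 0.4087 -0.3001] 6.2 0.125
    side [ 0.4108 -0.2974] 7.8 0.083
beaker scene 0.55 347.00800000000004 313.68 1141
beaker side 0.78 314.62399999999997 189.98399999999998 492
beaker [0.6488 0.2445] 10.7 0.318
    scene [0.6457 0.2399] 21.2 0.126
    side [0.6559 0.2513] -0.6 0.136
redA [ 0.439 -0.391] [ 0.437 -0.391]
redB [ 0.359 -0.216] [ 0.361 -0.216]
jar [ 0.562 -0.233] [ 0.581 -0.212]
eyep [ 0.399 -0.014] [ 0.41  -0.006]
obj [0.583 0.445] [0.581 0.439]
1.4
```

>>> jog_arm(
  motion=[
    [0.02, -0.04, 0, -5],
    [0.02, -0.04, 0, -5],
    [0.02, -0.04, 0, -5],
    [0.02, -0.04, 0, -5],
    [0.02, -0.04, 0, -5],
    [0.02, -0.04, 0, -5],
    [0.02, -0.04, 0, -5],
    [0.02, -0.04, 0, -5],
    [0.02, -0.04, 0, -5],
    [0.02, -0.04, 0, -5],
    [0.02, -0.04, 0, -5],
    [0.02, -0.04, 0, -5],
  ],
  grip=1,
)

```text
t: 2.6
tcp_pos: [0.4799, 0.0958, 0.2311]
ee_rot: [[-0.127, 0.992, 0.001], [0.992, 0.127, 0.001], [0.001, 0.001, -1.0]]
contact_force: [1.8, 0.8, -0.0]
width: 0.0877
finger_force: 0.0
```

>>> jog_arm(
  motion=[
    [-0.007, -0.039, 0, -3],
    [-0.007, -0.039, 0, -3],
    [-0.007, -0.039, 0, -3],
    [-0.007, -0.039, 0, -3],
    [-0.007, -0.039, 0, -3],
    [-0.007, -0.039, 0, -3],
    [-0.007, -0.039, 0, -3],
    [-0.007, -0.039, 0, -3],
    [-0.007, -0.039, 0, -3],
    [-0.007, -0.039, 0, -3],
    [0, 0, 0, 0],
    [0, 0, 0, 0],
  ],
)

```text
t: 3.8
tcp_pos: [0.4088, -0.2931, 0.2306]
ee_rot: [[0.384, 0.923, -0.0], [0.923, -0.384, -0.0], [-0.0, -0.0, -1.0]]
contact_force: [-0.3, 0.4, 0.0]
width: 0.0876
finger_force: 0.0
```

Run:
```python
from h import *
cal=calibration("wrist"); im=snapshot("wrist"); cv2.imwrite("pics/w1.png",im)
print(cal["intrinsics"][0], (-cal["R"].T@cal["t"]).round(3), cal["R"][2].round(2))
for l,z in [("pot_mid",.025),("jar",.037),("stage",.02),("beaker",.037),("cover_under",.01)]:
    for d in silhouettes("wrist",l)[:3]:
        m=d["mask"]; uv=(d["at"][1]*640,d["at"][0]*480)
        b=im[m].mean(0).round()
        print(l,round(d["conf"],2),np.round(uv),b,m.sum(),onz("wrist",uv,z,cal)[:2].round(4))
        if l=="pot_mid" and d["conf"]>.4 :
            p=onz("wrist",uv,z,cal); o=fit(l,{"wrist":m},{"wrist":cal},[p[0],p[1],0]); print("  fit",o.x[:2].round(4),o.fun)
```

```text
[371.64829954   0.         327.77953352] [ 0.439 -0.221  0.382] [-0.11 -0.27 -0.96]
pot_mid 0.72 [329. 213.] [222. 217. 214.] 1993 [ 0.4063 -0.3029]
  fit [ 0.4098 -0.2969] 0.047966507177033546
pot_mid 0.6 [390. 281.] [ 72.  73. 232.] 2006 [ 0.4367 -0.3962]
  fit [ 0.4359 -0.3904] 0.046190476190476226
pot_mid 0.55 [249. 154.] [ 88.  86. 211.] 1970 [ 0.3564 -0.2181]
  fit [ 0.3618 -0.2161] 0.06571767497034398
jar 0.71 [457.  73.] [253. 253. 253.] 3970 [ 0.5724 -0.2191]
```

View pics/w1.png

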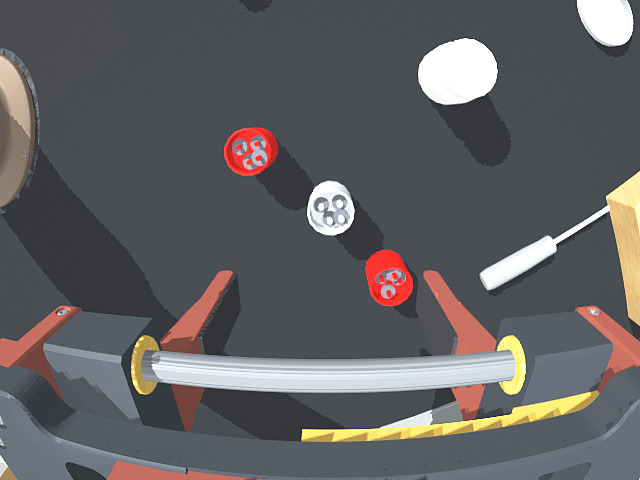

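The steel pot is at (330,208) in the wrist view, between the reds at (250,151) and (389,278). The fitted position (0.410,-0.297) agrees with the earlier one.

>>> jog_arm(
  motion=[
    [0.001, -0.004, -0.04, 0],
    [0, 0, -0.04, 0],
    [0, 0, -0.04, 0],
    [0, 0, -0.035, 0],
    [0, 0, -0.025, 0],
    [0, 0, -0.015, 0],
    [0, 0, -0.011, 0],
    [0, 0, 0, 0],
  ],
)

```text
t: 4.9
tcp_pos: [0.4099, -0.2959, 0.0237]
ee_rot: [[0.382, 0.924, -0.002], [0.924, -0.382, 0.001], [0.0, -0.002, -1.0]]
contact_force: [-0.2, 1.0, -0.0]
width: 0.0875
finger_force: 0.0
```

>>> jog_arm(
  motion=[
    [0, 0, 0, 0],
    [0, 0, 0, 0],
    [0, 0, 0, 0],
    [0, 0, 0, 0],
    [0, 0, 0, 0],
    [0, 0, 0, 0],
    [0, 0, 0, 0],
    [0, 0, 0, 0],
  ],
  grip=-1,
  newtons=20,
)

```text
t: 5.7
tcp_pos: [0.4103, -0.2966, 0.0248]
ee_rot: [[0.383, 0.924, 0.0], [0.924, -0.383, 0.0], [0.0, 0.0, -1.0]]
contact_force: [0.2, 0.9, 3.5]
width: 0.0434
finger_force: 20.0
```

>>> jog_arm(
  motion=[
    [0, 0, 0.02, 0],
    [0, 0, 0.04, 0],
    [0, 0, 0.04, 0],
    [0, 0, 0.04, 0],
    [0.015, 0.03, 0.02, 2],
    [0.02, 0.04, 0.02, 2],
    [0.02, 0.04, 0.02, 2],
    [0.02, 0.04, 0, 2],
    [0.02, 0.04, 0, 2],
    [0.02, 0.04, 0, 2],
    [0.02, 0.04, 0, 2],
  ],
)

```text
t: 6.8
tcp_pos: [0.5455, -0.0248, 0.2245]
ee_rot: [[0.146, 0.989, -0.0], [0.989, -0.146, 0.0], [0.0, -0.0, -1.0]]
contact_force: [0.6, -0.1, -1.4]
width: 0.0436
finger_force: 20.0
```

>>> jog_arm(
  motion=[
    [0.02, 0.03, 0, 0],
    [0.02, 0.03, 0, 0],
    [0.02, 0.03, 0, 0],
    [0.02, 0.03, 0, 0],
    [0.01, 0.015, 0, 0],
    [0, 0, 0, 0],
    [0, 0, 0, 0],
  ],
)

```text
t: 7.5
tcp_pos: [0.6346, 0.1076, 0.2239]
ee_rot: [[0.148, 0.989, -0.001], [0.989, -0.148, -0.001], [-0.001, -0.001, -1.0]]
contact_force: [-0.5, -1.4, -1.0]
width: 0.0433
finger_force: 20.0
```

Run:
```python
from h import *
s=sense(); print(s["t"],s["tcp_pos"],s["width"],s["contact_force"])
cal=calibration("wrist"); im=snapshot("wrist"); cv2.imwrite("pics/w2.png",im)
for l,z in [("stage",.02),("beaker",.037),("cover_under",.01)]:
    for d in silhouettes("wrist",l)[:2]:
        m=d["mask"]; uv=(d["at"][1]*640,d["at"][0]*480)
        p=onz("wrist",uv,z,cal); o=fit(l,{"wrist":m},{"wrist":cal},[p[0],p[1],0])
        print(l,round(d["conf"],2),np.round(uv),m.sum(),p.round(3),"fit",o.x.round(4),np.degrees(o.x[2]),o.fun)
```

```text
7.5 [0.63464954 0.10763999 0.22387707] 0.043332045418748404 [-0.4621601  -1.4436884  -0.98355168]
stage 0.83 [317. 241.] 3268 [0.617 0.071 0.02 ] fit [0.6344 0.0314 0.2728] 15.6318217802215 0.7795915495435276
stage 0.63 [110. 113.] 7927 [0.421 0.243 0.02 ] fit [0.3992 0.251  0.0675] 3.869789579197481 0.3387786609918424
beaker 0.96 [323.  52.] 4602 [0.651 0.25  0.037] fit [0.6513 0.2452 0.2519] 14.43543255289703 0.1086788066640837
```

View pics/w2.png

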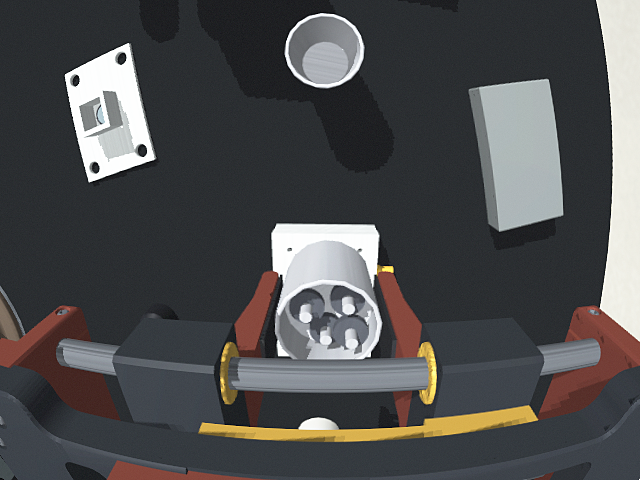

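The wrist view shows the beaker at (325,50), the far stage edge at rows 225–250 and the cover at (110,112). All of these match the earlier fits. I'm placing the pot mid-gap at about (0.635,0.147).

>>> jog_arm(
  motion=[
    [0.001, 0.02, 0, 0],
    [0, 0.019, -0.02, 0],
    [0, 0, -0.04, 0],
    [0, 0, -0.04, 0],
    [0, 0, -0.04, 0],
    [0, 0, -0.03, 0],
    [0, 0, -0.014, 0],
    [0, 0, -0.007, 0],
    [0, 0, -0.004, 0],
    [0, 0, -0.002, 0],
    [0, 0, 0, 0],
    [0, 0, 0, 0],
  ],
)

```text
t: 8.9
tcp_pos: [0.6369, 0.1475, 0.0288]
ee_rot: [[0.148, 0.989, 0.002], [0.989, -0.148, 0.001], [0.001, 0.001, -1.0]]
contact_force: [0.2, 1.1, -1.5]
width: 0.0437
finger_force: 20.0
```

>>> jog_arm(
  motion=[
    [-0.001, -0.001, -0.002, 0],
    [0, 0, -0.001, 0],
    [0, 0, -0.001, 0],
    [0, 0, 0, 0],
  ],
)

```text
t: 9.3
tcp_pos: [0.6353, 0.1463, 0.0249]
ee_rot: [[0.148, 0.989, 0.0], [0.989, -0.148, 0.001], [0.001, -0.0, -1.0]]
contact_force: [-3.4, -1.8, 9.2]
width: 0.0436
finger_force: 20.0
```

>>> jog_arm(
  motion=[
    [0, 0, 0.001, 0],
    [0, 0, 0, 0],
    [0, 0, 0, 0],
    [0, 0, 0, 0],
    [0, 0, 0, 0],
    [0, 0, 0, 0],
    [0, 0, 0.02, 0],
    [0, 0, 0.04, 0],
    [0, 0, 0.05, 0],
    [0, 0, 0.05, 0],
    [0, 0, 0.04, 0],
  ],
  grip=1,
)

```text
t: 10.4
tcp_pos: [0.6356, 0.1462, 0.2278]
ee_rot: [[0.148, 0.989, 0.002], [0.989, -0.148, 0.001], [0.001, 0.002, -1.0]]
contact_force: [-0.2, 0.4, -0.4]
width: 0.0877
finger_force: 0.0
```

>>> jog_arm(
  motion=[
    [-0.04, -0.005, 0.01, 2],
    [-0.04, 0, 0.005, 2],
    [-0.04, 0.01, 0, 2],
    [-0.04, 0.01, 0, 2],
    [-0.03, 0.01, 0, 2],
    [-0.02, 0.01, 0, 2],
    [0, 0, 0, 0],
    [0, 0, 0, 0],
  ],
)

```text
t: 11.2
tcp_pos: [0.4256, 0.1815, 0.2401]
ee_rot: [[-0.061, 0.998, 0.001], [0.998, 0.061, 0.001], [0.001, 0.001, -1.0]]
contact_force: [0.2, -0.3, 0.0]
width: 0.0879
finger_force: 0.0
```

Run:
```python
from h import *
s=sense(); print(s["t"],s["tcp_pos"],s["ee_rot"])
cal=calibration("wrist"); im=snapshot("wrist"); cv2.imwrite("pics/w3.png",im)
l="cover_under"
for d in silhouettes("wrist",l)[:2]:
        m=d["mask"]; uv=(d["at"][1]*640,d["at"][0]*480)
        p=onz("wrist",uv,.01,cal); o=fit(l,{"wrist":m},{"wrist":cal},[p[0],p[1],0])
        print(l,round(d["conf"],2),np.round(uv),m.sum(),"fit",o.x.round(4),np.degrees(o.x[2]),o.fun)
for l in ["cover_hole_a","cover_collar","stage_hole_a"]:
    for d in look_for("wrist",l)[:6]:
        uv=(d["at"][1]*640,d["at"][0]*480); print(l,round(d["conf"],2),np.round(uv,1),onz("wrist",uv,.005 if l[0]=="c" else .035,cal).round(4))
```

```text
11.2 [0.42560863 0.18151782 0.2400635 ] [[-6.11789619e-02  9.98126350e-01  9.61064324e-04]
 [ 9.98126525e-01  6.11781843e-02  8.18720161e-04]
 [ 7.58389995e-04  1.00935224e-03 -9.99999203e-01]]
cover_under 0.82 [310. 136.] 11062 fit [0.4027 0.2481 0.0686] 3.933300784399647 0.06962158521698869
cover_hole_a 0.71 [309.8 134.6] [0.4024 0.2469 0.005 ]
stage_hole_a 0.73 [485.8 303.6] [0.6141 0.0772 0.035 ]
```

View pics/w3.png

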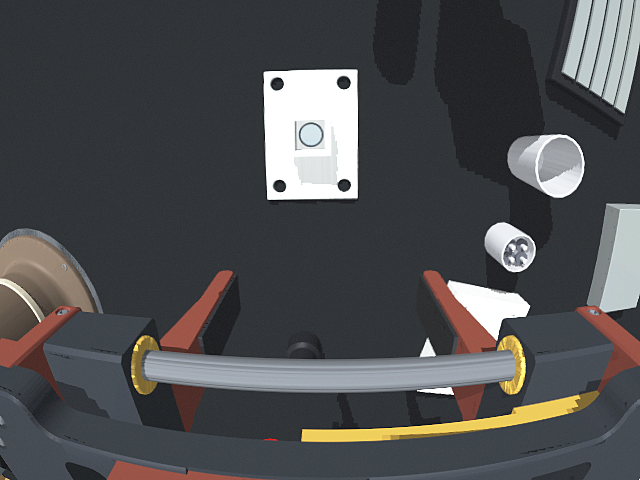

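The wrist view shows the cover upright at (311,135), with holes at (277,84), (343,83), (279,186) and (344,185). The pot stands at (510,247). Next I refine the cover's position from its holes.

Run:
```python
from h import *
cal=calibration("wrist"); im=cv2.cvtColor(cv2.imread("pics/w3.png"),cv2.COLOR_BGR2GRAY)
P=[]
for u,v in [(277,84),(343,83),(279,186),(344,185)]:
    w=255-im[v-12:v+13,u-12:u+13].astype(float); w[w<120]=0
    n,L,st,ce=cv2.connectedComponentsWithStats((w>0).astype(np.uint8)); i=L[12,12]
    c=ce[i]+[u-12,v-12]; P.append(onz("wrist",c,.004,cal)[:2]); print(c.round(1),st[i,4],P[-1].round(4))
P=np.array(P); print("centre",P.mean(0).round(4))
d=(P[0]+P[1]-P[2]-P[3])/2; e=(P[1]+P[3]-P[0]-P[2])/2
print(np.hypot(*d),np.hypot(*e),np.degrees(np.arctan2(-d[0],d[1])),np.degrees(np.arctan2(e[1],e[0])))
```

```text
[276.8  83.5] 132 [0.3659 0.2981]
[343.3  82.1] 144 [0.4338 0.3027]
[279.2 185.5] 126 [0.3729 0.1906]
[343.8 184.8] 133 [0.4413 0.1951]
centre [0.4035 0.2466]
0.10777511282131527 0.06828810139289261 3.8494141766963392 3.7928776896189813
```

>>> jog_arm(
  motion=[
    [-0.012, 0.033, -0.02, 0.3],
    [-0.01, 0.0325, -0.04, 0],
    [0, 0, -0.05, 0],
    [0, 0, -0.05, 0],
    [0, 0, -0.03, 0],
    [0, 0, -0.015, 0],
    [0, 0, -0.008, 0],
    [0, 0, -0.005, 0],
    [0, 0, 0, 0],
    [0, 0, 0, 0],
  ],
)

```text
t: 12.45
tcp_pos: [0.4044, 0.2456, 0.0243]
ee_rot: [[-0.066, 0.998, 0.001], [0.998, 0.066, 0.001], [0.001, 0.001, -1.0]]
contact_force: [-0.5, 0.5, 1.0]
width: 0.0881
finger_force: 0.0
```

>>> jog_arm(
  motion=[
    [-0.001, 0.001, -0.004, 0],
    [0, 0, -0.003, 0],
    [0, 0, 0, 0],
    [0, 0, 0, 0],
  ],
)

```text
t: 12.85
tcp_pos: [0.4027, 0.2464, 0.0166]
ee_rot: [[-0.066, 0.998, 0.0], [0.998, 0.066, 0.0], [0.0, 0.0, -1.0]]
contact_force: [-0.2, 0.5, 0.1]
width: 0.0878
finger_force: 0.0
```

>>> jog_arm(
  motion=[
    [0, 0, 0, 0],
    [0, 0, 0, 0],
    [0, 0, 0, 0],
    [0, 0, 0, 0],
    [0, 0, 0, 0],
    [0, 0, 0, 0],
    [0, 0, 0, 0],
    [0, 0, 0, 0],
  ],
  grip=-1,
  newtons=35,
)

```text
t: 13.65
tcp_pos: [0.4029, 0.2464, 0.0166]
ee_rot: [[-0.066, 0.998, 0.0], [0.998, 0.066, 0.0], [0.0, 0.0, -1.0]]
contact_force: [0.3, 0.6, -0.6]
width: 0.04
finger_force: 35.0
```

>>> jog_arm(
  motion=[
    [0, 0, 0.01, 0],
    [0, 0, 0.02, 0],
    [0, 0, 0.04, 0],
    [0, 0, 0.04, 0],
    [0.01, -0.02, 0.04, -1],
    [0.02, -0.035, 0.03, -1.3],
    [0.02, -0.035, 0.01, -1.3],
    [0.02, -0.035, 0, -1.3],
    [0.02, -0.035, 0, -1.3],
    [0.02, -0.035, 0, -1.3],
    [0.02, -0.035, 0, -1.3],
    [0.02, -0.035, 0, -1.3],
  ],
)

```text
t: 14.85
tcp_pos: [0.5526, -0.0199, 0.2069]
ee_rot: [[0.111, 0.994, -0.001], [0.994, -0.111, 0.0], [0.0, -0.001, -1.0]]
contact_force: [1.4, 0.4, -2.4]
width: 0.0396
finger_force: 35.0
```

>>> jog_arm(
  motion=[
    [0.02, -0.04, 0, -1],
    [0.02, -0.04, 0, -1],
    [0.015, -0.03, 0, 0],
    [0, -0.01, 0, 0],
    [0, 0, 0, 0],
    [0, 0, 0, 0],
  ],
)

```text
t: 15.45
tcp_pos: [0.607, -0.1371, 0.2063]
ee_rot: [[0.144, 0.99, -0.001], [0.99, -0.144, 0.001], [0.001, -0.001, -1.0]]
contact_force: [0.4, 0.9, -3.0]
width: 0.0395
finger_force: 35.0
```

Run:
```python
from h import *
s=sense(); print(s["t"],s["tcp_pos"],s["ee_rot"],s["width"],s["contact_force"])
cal=calibration("wrist"); im=snapshot("wrist"); cv2.imwrite("pics/w4.png",im)
np.savez("w4.npz",**{k:np.array(v) for k,v in cal.items()})
for d in silhouettes("wrist","stage")[:2]:
        m=d["mask"]; print(d["conf"],np.round(d["at"],3),m.sum())
        o=fit("stage",{"wrist":m},{"wrist":cal},[.615,.009,-.15]); print(o.x.round(4),np.degrees(o.x[2]),o.fun)
```

```text
15.45 [ 0.60697686 -0.13705903  0.20631284] [[ 1.43920019e-01  9.89588874e-01 -9.42722228e-04]
 [ 9.89588644e-01 -1.43918739e-01  1.30875171e-03]
 [ 1.15945074e-03 -1.12126278e-03 -9.99998699e-01]] 0.03954720079180565 [ 0.38204637  0.94585723 -2.98902208]
0.59 [0.131 0.492] 15681
[ 0.6158  0.0117 -0.1576] -9.028709106416352 0.03396220412318651
```

View pics/w4.png

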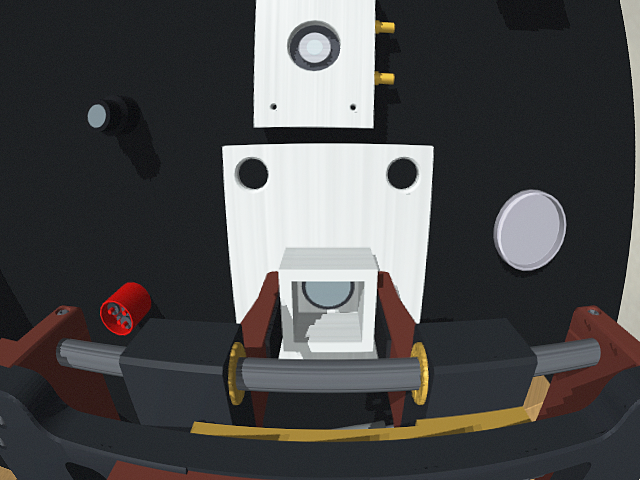

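The stage's near holes show at (273,107) and (353,107), with the chamber at (314,46). The held cover is level, with its holes at (252,173) and (402,173). I fit all of these together.

Run:
```python
from h import *
k=dict(np.load("w4.npz")); g=cv2.cvtColor(cv2.imread("pics/w4.png"),cv2.COLOR_BGR2GRAY)
def blob(u,v,r,t=110):
    w=(g[v-r:v+r+1,u-r:u+r+1]<t).astype(np.uint8); n,L,st,ce=cv2.connectedComponentsWithStats(w); i=1+st[1:,4].argmax(); print(st[i,4],(ce[i]+[u-r,v-r]).round(1)); return ce[i]+[u-r,v-r]
h=[onz("wrist",blob(u,v,6),.035,k)[:2] for u,v in[(273,107),(353,107)]]
c=[onz("wrist",blob(u,v,22),.2063-.0166+.003,k)[:2] for u,v in[(252,173),(402,173)]]
for n,(a,b) in (("stage",h),("cover",c)):
    e=b-a; y=np.arctan2(e[1],e[0]); m=(a+b)/2; print(n,a.round(4),b.round(4),np.hypot(*e).round(4),np.degrees(y).round(2),"centre",(m+.0545*np.array([-np.sin(y),np.cos(y)])).round(4))
print("chamber",onz("wrist",(314,46),.035,k).round(4))
```

```text
19 [273.1 106.4]
20 [352.5 107. ]
731 [252.4 173.4]
716 [401.8 173.2]
stage [ 0.5731 -0.0374] [ 0.6404 -0.0484] 0.0682 -9.23 centre [0.6155 0.0109]
cover [ 0.5806 -0.0766] [ 0.6475 -0.0864] 0.0677 -8.26 centre [ 0.6219 -0.0276]
chamber [0.6157 0.0097 0.035 ]
```

>>> jog_arm(
  motion=[
    [0.001, 0.02, 0, -0.2],
    [0.001, 0.035, 0, -0.2],
    [0.002, 0.035, 0, -0.2],
    [0.002, 0.035, -0.02, -0.2],
    [0.002, 0.016, -0.03, 0],
    [0.001, 0.005, -0.03, 0],
    [0, 0, -0.02, 0],
    [0, 0, -0.01, 0],
    [0, 0, 0, 0],
    [0, 0, 0, 0],
  ],
)

```text
t: 16.55
tcp_pos: [0.6171, 0.0077, 0.0974]
ee_rot: [[0.158, 0.987, 0.001], [0.987, -0.158, 0.0], [0.0, 0.001, -1.0]]
contact_force: [0.1, 0.3, -1.7]
width: 0.0397
finger_force: 35.0
```

Run:
```python
from h import *
s=sense(); print(s["t"],s["tcp_pos"],np.degrees(np.arctan2(s["ee_rot"][1,1],s["ee_rot"][0,1])),s["width"],s["contact_force"])
im=snapshot("wrist"); cv2.imwrite("pics/w5.png",im)
```

```text
16.55 [0.61706158 0.00773461 0.09739676] -9.092605852792005 0.03974803947177932 [ 0.12699102  0.25383163 -1.68355477]
```

View pics/w5.png

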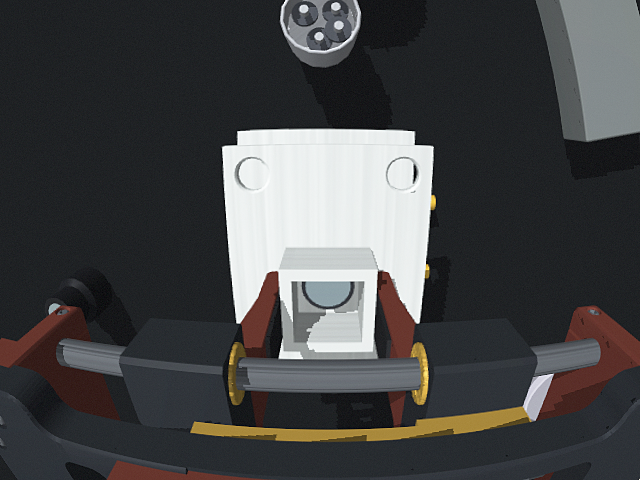

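The cover is over the stage, which shows behind it between (237,130) and (414,130), and is lined up to within about 2 mm. I'm lowering it to the final height.

>>> jog_arm(
  motion=[
    [-0.001, 0.001, -0.01, 0],
    [0, 0, -0.008, 0],
    [0, 0, -0.006, 0],
    [0, 0, -0.004, 0],
    [0, 0, -0.002, 0],
    [0, 0, 0, 0],
    [0, 0, 0, 0],
    [0, 0, 0, 0],
  ],
)

```text
t: 17.4
tcp_pos: [0.6158, 0.0085, 0.0666]
ee_rot: [[0.158, 0.987, 0.0], [0.987, -0.158, 0.0], [0.0, 0.0, -1.0]]
contact_force: [-0.2, -0.0, -2.4]
width: 0.0396
finger_force: 35.0
```

Run:
```python
from h import *
s=sense(); print(s["t"],s["tcp_pos"],np.degrees(np.arctan2(s["ee_rot"][1,1],s["ee_rot"][0,1])),s["width"],s["contact_force"])
cal=calibration("wrist"); im=snapshot("wrist"); np.savez("w6.npz",**{k:np.array(v) for k,v in cal.items()})
cv2.imwrite("pics/w6raw.png",im)
print("pred stage holes",[proj("wrist",place([.6155,.0102,np.radians(-9)],np.array([[x,.0545,.035]])),cal).round(1) for x in(-.0345,.0345)])
cr=cv2.resize(im[100:210,210:450],None,fx=3.2,fy=3.2,interpolation=cv2.INTER_CUBIC)
a=snapshot("scene")[235:300,255:345]; b=snapshot("side")[195:270,315:395]
for n,x in(("scene6",a),("side6",b)): cv2.imwrite(f"pics/{n}.png",x)
a=cv2.resize(a,(360,240));b=cv2.resize(b,(408,240))
cr=cv2.copyMakeBorder(cr,0,0,0,768-cr.shape[1],cv2.BORDER_CONSTANT) if cr.shape[1]<768 else cr
cv2.imwrite("pics/m6.png",np.vstack([cr,np.hstack([a,b])])[:600])
```

```text
17.4 [0.61580338 0.00849339 0.06664936] -9.103123328492549 0.039597951735291896 [-0.21768188 -0.03549341 -2.40113197]
pred stage holes [array([[258.6, 168.3]]), array([[396.5, 167.9]])]
```

View pics/m6.png

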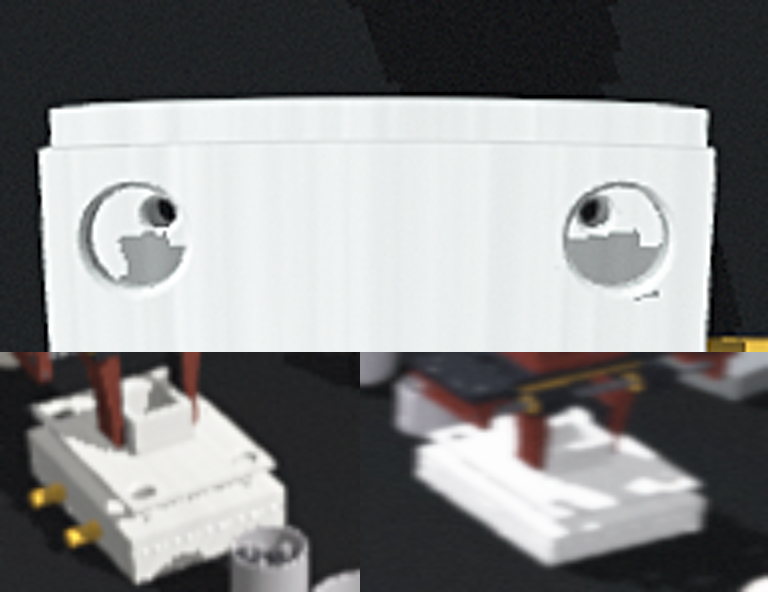

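Both stage holes show through the cover's far holes, at about (259.2,165.8) and (396,165.9). The cover holes are at (252,173.4) and (402,173.4). I work out the leftover offset from these.

Run:
```python
from h import *
k=dict(np.load("w6.npz"))
zc=.0666-.0166
S=[onz("wrist",p,.035,k)[:2] for p in[(259.0,165.9),(396.2,165.9)]]
C=[onz("wrist",p,zc+.003,k)[:2] for p in[(252.4,173.4),(401.8,173.2)]]
# ring of top rim (z +5mm) and underside predicted for the plate, for pixel check
for n,(a,b) in(("stage",S),("cover",C)):
    e=b-a;y=np.arctan2(e[1],e[0]);m=(a+b)/2
    print(n,a.round(4),b.round(4),np.hypot(*e).round(4),np.degrees(y).round(2),"centre",(m-.0545*np.array([-np.sin(y),np.cos(y)])).round(4))
print("diff",((S[0]+S[1]-C[0]-C[1])/2).round(4))
```

```text
stage [0.5904 0.0706] [0.6581 0.0597] 0.0686 -9.16 centre [0.6156 0.0113]
cover [0.5904 0.0693] [0.6572 0.0586] 0.0677 -9.09 centre [0.6152 0.0101]
diff [0.0004 0.0012]
```

Run:
```python
from h import *
from scipy.optimize import least_squares
from scipy.spatial.transform import Rotation as R
k=dict(np.load("w6.npz")); g=cv2.cvtColor(cv2.imread("pics/w6raw.png"),cv2.COLOR_BGR2GRAY)
w=cv2.imread("pics/w4.png",0); pts=np.array([[222,146],[434,146],[280,270],[377,270]],np.float32).reshape(-1,1,2)
cv2.cornerSubPix(w,pts,(5,5),(-1,-1),(3,50,.01)); print(pts.reshape(-1,2).round(1).tolist())
uv=np.vstack([[[252.4,173.4],[401.8,173.2]],pts.reshape(-1,2)])
X=np.array([[-.0345,.0545,.0025],[.0345,.0545,.0025],[-.048,.068,.005],[.048,.068,.005],[-.02,.02,.033],[.02,.02,.033]])
Y=np.radians(-9.1)
def f(p): return (proj("wrist",R.from_euler("ZXY",[Y+p[3],p[4],p[5]]).apply(X)+p[:3],k)-uv).ravel()
n=[.6158,.0085,.05,0,0,0]; print("nominal res",f(n).round(1))
o=least_squares(f,n); print(o.x[:3].round(4),np.degrees(o.x[3:]).round(2),o.fun.round(1))
o=least_squares(lambda q:f([*q,0,0]),n[:4]); print("level",o.x[:3].round(4),o.fun.round(1))
```

```text
[[221.6999969482422, 146.0], [433.1000061035156, 145.8000030517578], [277.6000061035156, 270.70001220703125], [378.0, 270.0]]
nominal res [0.8 3.  2.9 3.1 0.3 2.4 2.7 2.5 1.4 2.8 1.5 3.3]
[0.6152 0.0097 0.0474] [-0.03  1.    0.37] [-0.2  0.3  0.6  0.3 -0.6  0.1  0.2  0.1  0.6 -0.5 -0.6 -0.2]
level [0.6153 0.0096 0.0486] [-0.2  0.6  0.8  0.4 -0.5  0.3  0.3 -0.1  0.1 -0.8 -0.5 -0.4]
```

>>> jog_arm(
  motion=[
    [0, 0.001, 0, 0],
    [0, 0, 0, 0],
    [0, 0, 0, 0],
    [0, 0, 0, 0],
    [0, 0, 0, 0],
  ],
)

```text
t: 18.05
tcp_pos: [0.6156, 0.0095, 0.0664]
ee_rot: [[0.158, 0.987, 0.0], [0.987, -0.158, -0.0], [-0.0, 0.0, -1.0]]
contact_force: [-0.3, 0.5, -2.9]
width: 0.0401
finger_force: 35.0
```

Run:
```python
from h import *
cams=["scene","side"];cals={c:calibration(c) for c in cams};ms={}
for c,e in zip(cams,[None]*2):
    snapshot(c); t=proj(c,np.array([[.635,.147,.025]]),cals[c])[0]
    ds=silhouettes(c,"pot_mid"); d=min(ds,key=lambda d:np.hypot(d["at"][1]*640-t[0],d["at"][0]*480-t[1])); print(c,t.round(),np.round(d["at"][::-1]*np.array([640,480])),d["conf"]); ms[c]=d["mask"]
print(fit("pot_mid",ms,cals,[.635,.147,0]).x[:2].round(4))
s=sense(); print(s["t"],s["tcp_pos"],s["width"],s["finger_force"],s["joint_velocities"].max(),s["contact_force"])
```

```text
scene [322. 296.] [322. 293.] 0.71
side [329. 211.] [337. 322.] 0.76
[0.6314 0.1418]
18.25 [0.61561337 0.00950854 0.06638785] 0.03989773642659273 34.99941051006317 0.0008203017689418356 [ 0.05857497  0.69070575 -2.22617419]
```

```bash
python3 -c "
from rig import *
print(hand_in())"
```

```text
the job is handed in; nothing more can be done
None
```

I handed the job in at about 18 s: the pot of thumb screws stands released in the middle of the gap. The gripper holds the cover level and still about 15 mm above the stage, its holes centred over the threaded holes to within about 1 mm by the wrist camera.

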